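# Turn the oven thermostat up one click and press start

### The arm

A 6-joint arm with a two-finger parallel gripper is mounted at the origin on the work surface. World frame = base frame: x ahead of the robot, y to its left, z up, the work surface at z = 0. Lengths are in mm, angles in rad, forces in N, time in s.
With the tool pointing down it reaches from about 275 to 825 mm from the base axis. Payload 5.2 kg.
Tool frame: the origin (TCP) lies between the finger pads; the fingertips stand 11 mm ahead of it and the grasp point (between the pads) lies 8 mm behind it; x points along the fingers, z is the direction in which the jaws open and shut, and the axes are right-handed (so a half turn about x gives the same grasp; the last joint's range is limited). The gripper opens to 93 mm and grips with 3 to 60 N. Pads are 15 mm wide; open, the fingers measure 128 mm over their backs; the gripper's body (75 mm by 188 mm) begins 65 mm behind the grasp point.
Start: joints at [1.043, 0.259, 1.535, -0, 1.348, -0.203], TCP at [175.494, 521.255, 229.653] pointing down, gripper open.
Joint ranges: [-3.14, 3.14], [-0.91, 2.08], [0.19, 2.58], [-1.22, 4.36], [0.22, 2.71], [-3.12, 3.12]. Speed limits (rad/s): [2.57, 2.57, 3.14, 3.14, 3.14, 3.14].

### API

Orientations are given as a unit quaternion [w, x, y, z].
In Python, from plant import r gives the robot as it stands. The module is installed in compiled form; this text tells all that it offers.
- The arm moves only by the tool apply_moves, never from a script. Its arguments are lists of equal length, an entry for each row: "twist": the turn, a rotation vector about the tool's x, y, z in rad, a list of three; "offset": the shift along the tool's x, y, z in mm, a list of three; "hand": the opening in per cent of the stroke, from 0 (shut) to 100 (fully open). A call has 1 to 10 rows; each row is the pose to reach, as a shift and turn from the pose commanded when the call began, along the tool's axes at that moment; what a row does not reach only later rows make up. A row lasts 1/10 s, in which the tool goes at most 50 mm and 8.59 degrees, less where a joint would pass 70% of its speed; a pose out of reach is approached as far as the arm can. A call with a gripper value outside its range is refused whole. The fingers move at their own pace and stop on an object; "grip_force" is the grip in N (left out, the last holds). Time passes only in rows, so rows that repeat a pose let the fingers close. It gives the time, the measured TCP pose, the force and the opening at its end, in the units of the state.
- r.read_state(): the state, without advancing time (a new reading comes with each control period).
- r.get_image(name): name is "side" or "top" or "wrist"; returns a dict with "color" (420x560x3 uint8, red, green, blue), "fx", "fy", "cx", "cy" (pixels), "D" ([k1, k2, p1, p2, k3] as OpenCV has them; the pictures are not rectified), "rvec" (rotation vector, rad) and "tvec" (3), from world to camera coordinates, as OpenCV has them; the wrist camera has in their place "T_tool_cam" (4x4, takes a point from camera to tool coordinates, whose origin is the TCP and whose axes are the tool frame's). Camera axes: x right, y down, z forward; pixel columns grow to the right and rows downward; lengths in mm; the calibration is good to about 2 mm. A picture is of the moment at which its call begins: read the wrist's pose just before it. There is no depth.
- r.job_done(): hands the job in, once; it reports no verdict.
The state is a dict: "t": time; "q": joint angles; "qd": joint speeds; "tau": joint torques, N m; "position": TCP position; "ee_rot": TCP orientation; "ft_force": force on the tool from outside, world axes, zero at the start; "torque": the same for the moment, N m; "width": finger opening in mm.
Only numpy, scipy, OpenCV 4.12 (cv2) and the standard library are available. Lean on these libraries where they do the work, as an engineer would, in place of code of your own. Each camera call takes 0.05 s, during which the arm holds its last target. There are 200 camera calls.

### The job

Turn the oven up by one setting: with a fingertip pressed lightly on the wide knurled thermostat wheel, turn it clockwise from the two-dot mark until it clicks in at the next mark, three dots, and no further. Take the finger off it, then press the round start button beside it fully down and let it come back up. Touch only, without gripping or lifting anything, and leave the timer's dial and everything else on the counter as they are.

Things in the scene. Friction and masses are not known exactly. Their poses are not given: they have to be found in the camera images.
- controller: oven controller: aluminium box fixed to the counter, 130 (x) x 200 (y) x 50 mm high. Origin centre of underside, z up. On top, at x = 0: the wide thermostat wheel (axis at y = +35 mm) and the start button (y = -68 mm). Marks of 1, 2, 3 and 4 black dots lie on the box round the wheel, in clockwise order; the 2 dots are on the wheel's +x side. Yaw within 0.3 rad
- dial_top (a point): centre of the flat top of the thermostat wheel, 68 mm above the counter; axes parallel to the controller's. Dark steel disc, 96 mm diameter, knurled rim, 18 mm above the box, vertical axis, white line from centre to rim. Sprung: gives way downward from about 1 N at 2.5 N/mm, 6 mm at most. A fingertip pressing its top 30 mm off the axis with 5 to 10 N turns it by friction
- dial (a joint): angle of the thermostat wheel, rad, growing clockwise seen from above. Detents: -0.6 (white line at 1 dot), 0 (2 dots; starts here within 0.1), 0.6 (3 dots), 1.2 (4 dots). Near one it pulls itself home to about 0.02. Between two it resists with up to about 0.05 N m for the first half, then snaps onward. Stops at -0.75 and 1.35
- start_top (a point): centre of the top of the start button on the controller: round steel push button, 30 mm diameter, in a black housing
- start (a joint): travel of the start button, m: 0 up, 0.006 fully down; a spring (5 N when fully down) brings it back up
- timer_dial (a joint): angle of the timer's dial, rad; to be left alone
- timer: kitchen timer: white box fixed to the counter, 110 x 110 x 45 mm, with a smaller knurled dial (56 mm diameter, 16 mm high) in the middle of its top; bystander. It and the controller may stand either way round, left or right. Origin centre of underside
- crock: blue ceramic salt crock with a wooden lid, 100 mm diameter, 102 mm tall; loose bystander, origin centre of underside
- jar: small glass jar with a spring-clip lid, 68 mm diameter, 90 mm tall; loose bystander, origin centre of underside
- scraper: steel bench scraper with a wooden handle, lying flat, 116 x 150 mm, 22 mm high; loose bystander, origin under its middle
- tray: aluminium tray with rolled edges, 188 x 288 mm, 22 mm high; loose bystander, origin centre of underside
- cutter: wheel pizza cutter lying flat, 210 mm long, 18 mm high; loose bystander, origin on its underside where handle and shank meet
- bowl: small open steel bowl, 120 mm across, 50 mm high; loose bystander, origin centre of underside
Mind the look-alikes: they are no part of the job. What is meant by the controller is not green or purple, and is the larger of those in its own colour.

How it is judged:
By the outcome, as a careful person would: the job done as asked, in the order asked, and still so for the second after the job is handed in, with the robot touching nothing.
It also fails if it takes over 38 s, if anything falls off the work surface, if the arm or the gripper's body presses on something with over 40 N, if the wrist force passes 120 N, or if a joint passes its speed limit or range.

## Working session

There is one attempt and no reset: what is moved stays moved. The work goes in short steps, Python scripts to look and compute and a tool call to move; the robot and the scene stay as the last step left them, time stands still between calls to the robot, and variables do not carry over. Pictures are saved under pics/ and viewed, about 8 in all and at most 12, crops included, and the job is handed in when it is done.

Besides the shell and the picture viewer there is one more tool, called after "Emit:" in YAML: its name, and indented under it one key for each argument. apply_moves: Moves the arm, as the interface text tells. Its arguments: {"type":"object","properties":{"twist":{"type":"array","items":{"type":"array","items":{"type":"number"}}},"offset":{"type":"array","items":{"type":"array","items":{"type":"number"}}},"hand":{"type":"array","items":{"type":"number"}},"grip_force":{"type":"number"}},"required":["twist","offset","hand"]}

```bash
mkdir -p pics; cat > h.py <<'E'
from plant import r
import numpy as np, cv2
def snap(n,f):
    im=r.get_image(n); cv2.imwrite(f'pics/{f}.png',im['color'][:,:,::-1]); return im
def ray(im,px):
    K=np.array([[im['fx'],0,im['cx']],[0,im['fy'],im['cy']],[0,0,1.]])
    u=cv2.undistortPoints(np.array([[px]],float),K,np.array(im['D'],float))[0,0]
    d=np.array([u[0],u[1],1.])
    if 'rvec' in im:
        R=cv2.Rodrigues(np.array(im['rvec'],float))[0]; t=np.array(im['tvec'],float).ravel()
        return -R.T@t, R.T@d
def at(im,px,z):
    o,d=ray(im,px); return o+d*(z-o[2])/d[2]
def proj(im,P):
    K=np.array([[im['fx'],0,im['cx']],[0,im['fy'],im['cy']],[0,0,1.]])
    return cv2.projectPoints(np.array(P,float).reshape(-1,3),np.array(im['rvec'],float),np.array(im['tvec'],float),K,np.array(im['D'],float))[0][:,0]
E
python3 - <<'E'
from h import *
a=snap('top','top0'); b=snap('side','side0')
cv2.imwrite('pics/top0b.png',cv2.resize(cv2.imread('pics/top0.png'),(800,600)))
s=r.read_state(); print({k:np.round(v,3) for k,v in s.items()})
print(ray(a,(280,210)),ray(b,(280,210)))
E
```

```text
{'t': np.float64(0.1), 'q': array([ 1.043,  0.259,  1.536,  0.   ,  1.348, -0.203]), 'qd': array([-0.001, -0.002, -0.003,  0.001,  0.001, -0.001]), 'tau': array([ 4.0000e-03, -4.3820e+01, -2.8464e+01,  7.2000e-02,  3.6000e-02,
       -0.0000e+00]), 'position': array([175.234, 520.833, 228.893]), 'ee_rot': array([ 0.574, -0.413,  0.575,  0.412]), 'ft_force': array([0.304, 0.514, 0.355]), 'torque': array([ 0.019,  0.007, -0.025]), 'width': np.float64(93.371)}
(array([ 194.42552911,   81.33939556, 1595.95612755]), array([ 0.22625658, -0.00625229, -0.97414227])) (array([ 419.68840042, 1104.42174533, 1318.41837812]), array([ 0.08763183, -0.62310896, -0.77723945]))
```

View pics/top0b.png

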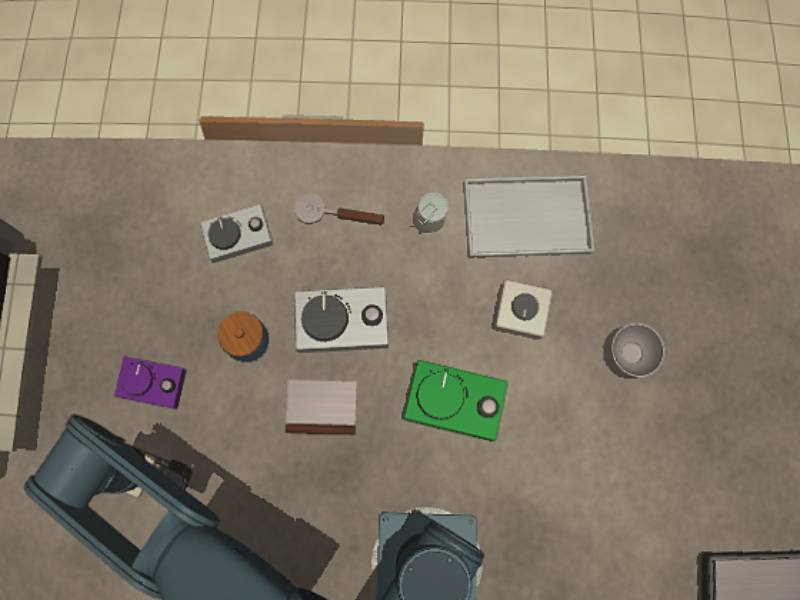

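View pics/side0.png

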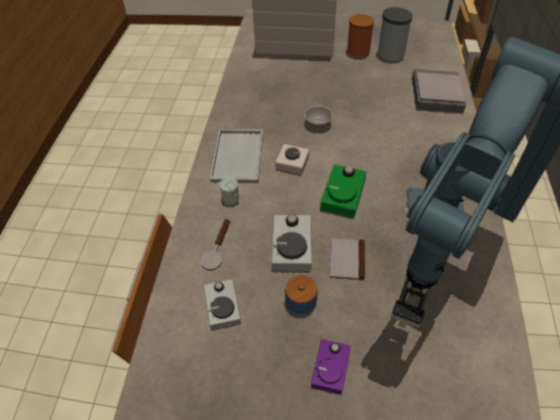

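The top view (800 px wide) shows four look-alikes: a large aluminium box (341,319), a small aluminium one (236,232), a green one (456,401) and a purple one (150,383). I choose the large aluminium one: it isn't green or purple, and it's the larger of the two in its colour. A close crop will check this.

```bash
python3 - <<'E'
from h import *
a=cv2.imread('pics/top0.png')[190:260,195:285]; b=cv2.imread('pics/side0.png')[205:280,262:322]
a=cv2.resize(a,None,fx=5,fy=5,interpolation=cv2.INTER_CUBIC)
b=cv2.resize(b,None,fx=5,fy=5,interpolation=cv2.INTER_CUBIC)
c=np.zeros((380,760,3),np.uint8); c[:350,:450]=a; c[:375,455:755]=b
cv2.imwrite('pics/crop0.png',c)
E
```

```text
(no output)
```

View pics/crop0.png

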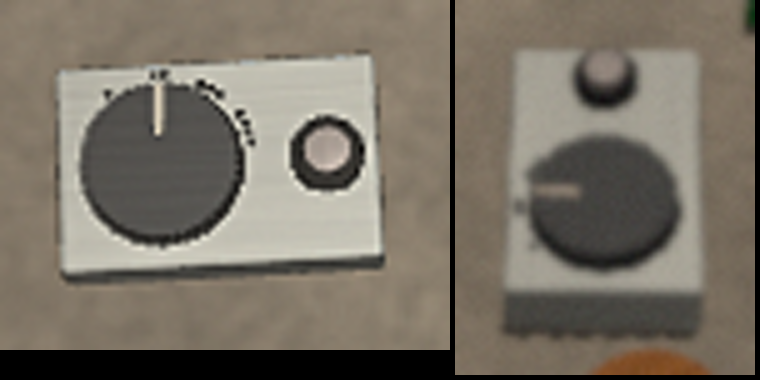

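The crop shows a large aluminium box. The wheel centre is at crop (162,163) with its line at two dots, and the button is at (327,148).

```bash
python3 - <<'E'
from h import *
a=r.get_image('top'); b=r.get_image('side')
A=lambda x,y:(195+(x+.5)/5-.5,190+(y+.5)/5-.5)
B=lambda x,y:(262+(x-455+.5)/5-.5,205+(y+.5)/5-.5)
C=[at(a,A(*p),50)[:2] for p in [(60,70),(372,55),(382,258),(65,270)]]
for i in range(4): 
    d=C[(i+1)%4]-C[i]; print(C[i].round(1),np.linalg.norm(d).round(1),np.arctan2(d[1],d[0]).round(3))
print('ctr',np.mean(C,0))
w=at(a,A(162,163),68); print('wheel',w, at(b,B(604,201),68))
for z in (60,65,70,75): print(z,at(a,A(327,148),z).round(1),at(b,B(604,70),z).round(1))
print('line',at(a,A(157,135),68),at(a,A(158,83),68))
from scipy.spatial.transform import Rotation as Ro
s=r.read_state();q=s['ee_rot'];M=Ro.from_quat([q[1],q[2],q[3],q[0]]).as_matrix();print(M.round(3),s['t'])
print(r.get_image('wrist')['T_tool_cam'])
E
```

```text
[566.  301.4] 195.4 -1.487
[582.4 106.7] 128.6 -3.057
[454.3  95.9] 194.9 1.645
[439.8 290.3] 126.7 0.088
ctr [510.64424431 198.59316958]
wheel [505.33514226 232.46086855  68.        ] [506.56016045 243.86407629  68.        ]
60 [520.  132.1  60. ] [518.1 129.5  60. ]
65 [518.9 131.9  65. ] [517.7 133.3  65. ]
70 [517.8 131.8  70. ] [517.3 137.2  70. ]
75 [516.8 131.6  75. ] [516.9 141.1  75. ]
line [522.75061656 236.49972778  68.        ] [555.55350284 237.71430795  68.        ]
[[-0.001 -0.948  0.319]
 [-0.001  0.319  0.948]
 [-1.     0.    -0.001]] 0.2
[[ 1.38464263e-03 -2.65856635e-01  9.64011583e-01 -1.55032232e+02]
 [ 7.12951515e-04 -9.64012000e-01 -2.65857774e-01  7.47348002e+01]
 [ 9.99998787e-01  1.05541153e-03 -1.14526922e-03 -1.38698713e+00]
 [ 0.00000000e+00  0.00000000e+00  0.00000000e+00  1.00000000e+00]]
```

Emit:
apply_moves:
  twist:
    - [-0.04, 0, 0]
    - [-0.08, 0, 0]
    - [-0.12, 0, 0]
    - [-0.16, 0, 0]
    - [-0.2, 0, 0]
    - [-0.24, 0, 0]
    - [-0.28, 0, 0]
    - [-0.32, 0, 0]
    - [-0.36, 0, 0]
    - [-0.41, 0, 0]
  offset:
    - [0, -20, -10]
    - [0, -60, -32]
    - [0, -105, -56]
    - [0, -150, -81]
    - [0, -195, -105]
    - [0, -240, -129]
    - [0, -285, -153]
    - [0, -330, -177]
    - [0, -375, -201]
    - [0, -406, -218]
  hand: [0, 0, 0, 0, 0, 0, 0, 0, 0, 0]
  grip_force: 10

```text
t: 1.25
position: [492.2, 182.9, 229.7]
ee_rot: [-0.478, 0.521, -0.478, -0.521]
ft_force: [0.6, 0.5, 0.8]
width: 17.3
```

Emit:
apply_moves:
  twist:
    - [0, 0, 0]
    - [0, 0, 0]
    - [0, 0, 0]
  offset:
    - [0, 0, 0]
    - [0, 0, 0]
    - [0, 0, 0]
  hand: [0, 0, 0]

```text
t: 1.55
position: [489.9, 185.7, 229.5]
ee_rot: [0.478, -0.521, 0.478, 0.521]
ft_force: [-0.5, 0.8, -0.6]
width: 0.5
```

```bash
cat >> h.py <<'E'
from scipy.spatial.transform import Rotation as Ro
def pose():
    s=r.read_state();q=s['ee_rot'];return s,Ro.from_quat([q[1],q[2],q[3],q[0]]).as_matrix(),np.array(s['position'])
def wsnap(f):
    s,M,p=pose(); im=snap('wrist',f); T=np.array(im['T_tool_cam'])
    R=M@T[:3,:3]; c=M@T[:3,3]+p
    im['rvec']=cv2.Rodrigues(R.T)[0]; im['tvec']=-R.T@c
    return im
E
python3 - <<'E'
from h import *
import pickle
im=wsnap('w1'); pickle.dump(im,open('w1.pkl','wb'))
cv2.imwrite('pics/w1b.png',cv2.resize(cv2.imread('pics/w1.png'),(800,600),interpolation=cv2.INTER_CUBIC))
s,M,p=pose(); print(p,M.round(3),s['t'],s['width'],s['ft_force'])
print(proj(im,[[507,233.5,68],[516.4,131,65]])*800/560)
E
```

```text
[489.72811056 186.06320506 229.60767801] [[-0.001 -0.996 -0.086]
 [ 0.    -0.086  0.996]
 [-1.     0.001  0.   ]] 1.6 0.3211082861681587 [-0.85242232  0.59441499 -0.21216343]
[[460.56896278 312.06517844]
 [320.80505432 311.58456414]]
```

View pics/w1b.png

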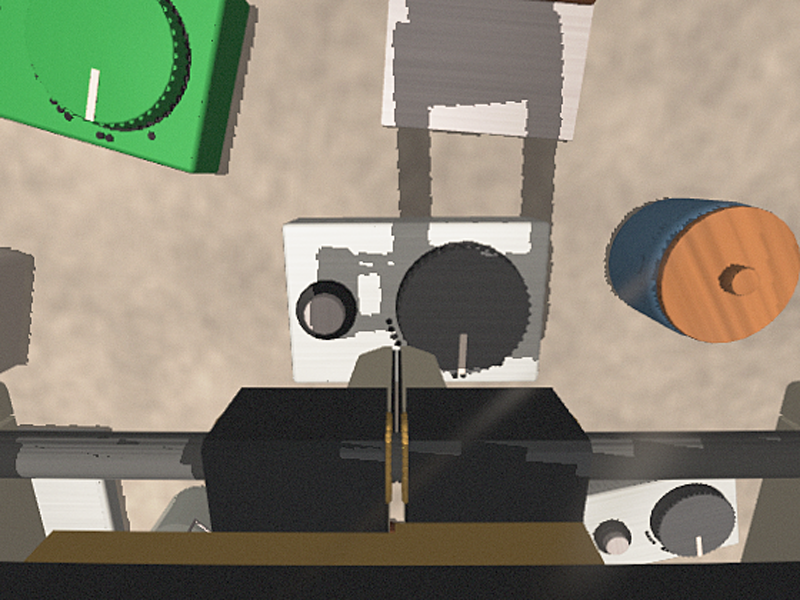

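The wrist view (800 px) shows the wheel top centred near (463,308), the white line from (463,335) to (461,373), the button cap centre at (326,311), and box corners at (284,223) and (549,220).

```bash
python3 - <<'E'
from h import *
import pickle
im=pickle.load(open('w1.pkl','rb')); k=.7
P=lambda x,y,z:at(im,(x*k,y*k),z).round(1)
print('corners',P(284,223,50),P(549,220,50),P(294,381,50),P(538,381,50))
print('wheel',P(463,308,68),'rim',P(397,308,68),P(529,308,68),P(463,242,68),P(463,374,68))
print('line',P(463,335,68),P(461,373,68))
for z in (55,60,65,70): print(z,P(326,311,z))
t=np.arange(0,6.28,.2)
c=cv2.imread('pics/w1.png')
img=cv2.resize(c[140:280,190:400],None,fx=3.8,fy=3.8,interpolation=cv2.INTER_CUBIC)
def dr(cx,cy,rad,z,col):
    for q in proj(im,np.c_[cx+rad*np.cos(t),cy+rad*np.sin(t),0*t+z]):
        cv2.circle(img,(int((q[0]-190)*3.8),int((q[1]-140)*3.8)),1,col,-1)
dr(507,233.5,48,68,(0,255,0)); dr(516.4,131,15,65,(0,255,0)); dr(507,233.5,48,50,(0,0,255));dr(516.4,131,21,50,(0,0,255))
cv2.imwrite('pics/w1c.png',img)
E
```

```text
corners [455.4  98.9  50. ] [436.5 292.7  50. ] [581.7 109.5  50. ] [564.8 306.4  50. ]
wheel [503.8 234.9  68. ] rim [507.9 186.8  68. ] [499.6 283.1  68. ] [455.8 228.9  68. ] [555.8 241.5  68. ]
line [524.5 237.5  68. ] [555.1 239.8  68. ]
55 [518.8 133.4  55. ]
60 [517.2 134.1  60. ]
65 [515.6 134.8  65. ]
70 [514.  135.5  70. ]
```

View pics/w1c.png

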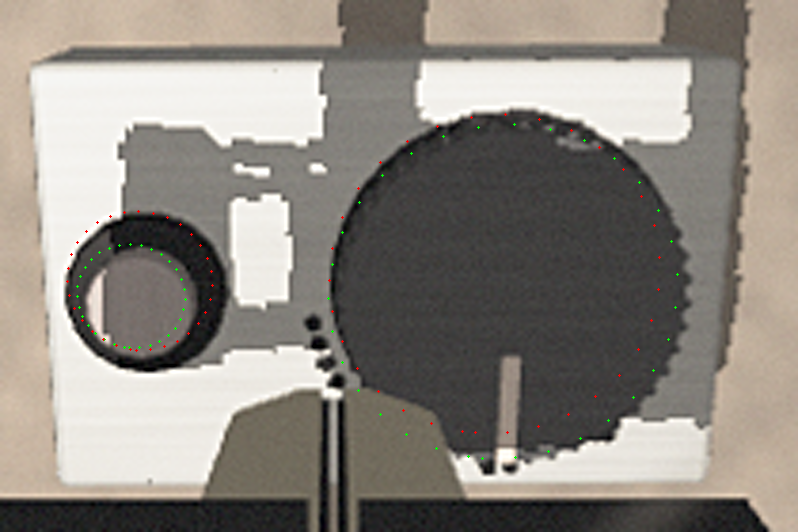

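Emit:
apply_moves:
  twist:
    - [0, 0, 0]
    - [0, 0, 0]
    - [0, 0, 0]
    - [0, 0, 0]
    - [0, 0, 0]
    - [0, 0, 0]
    - [0, 0, 0]
    - [0, 0, 0]
  offset:
    - [10, 3, 20]
    - [40, 9, 47]
    - [75, 9, 47]
    - [105, 9, 47]
    - [125, 9, 47]
    - [138, 9, 47]
    - [143, 9, 47]
    - [143, 9, 47]
  hand: [0, 0, 0, 0, 0, 0, 0, 0]

```text
t: 2.4
position: [477.4, 231.7, 86.7]
ee_rot: [0.478, -0.521, 0.478, 0.521]
ft_force: [-0.1, -0.6, 0.6]
width: 0.7
```

Emit:
apply_moves:
  twist:
    - [0, 0, 0]
    - [0, 0, 0]
    - [0, 0, 0]
  offset:
    - [0, 0, 0]
    - [0, 0, 0]
    - [0, 0, 0]
  hand: [0, 0, 0]

```text
t: 2.7
position: [478.3, 231.2, 87.5]
ee_rot: [-0.479, 0.521, -0.478, -0.52]
ft_force: [-0.5, 0.2, 0.5]
width: 0.3
```

Emit:
apply_moves:
  twist:
    - [0, 0, 0]
    - [0, 0, 0]
    - [0, 0, 0]
    - [0, 0, 0]
    - [0, 0, 0]
  offset:
    - [4, 1, 1]
    - [7, 1, 1]
    - [9, 1, 1]
    - [10, 1, 1]
    - [10, 1, 1]
  hand: [0, 0, 0, 0, 0]

```text
t: 3.2
position: [476.5, 232.0, 76.9]
ee_rot: [0.478, -0.521, 0.478, 0.521]
ft_force: [-2.2, -0.2, 5.4]
width: 0.4
```

Emit:
apply_moves:
  twist:
    - [0, 0, 0]
    - [0.05, 0, 0]
    - [0.1, 0, 0]
    - [0.15, 0, 0]
    - [0.2, 0, 0]
    - [0.25, 0, 0]
    - [0.3, 0, 0]
  offset:
    - [0.7, 0, 0]
    - [0.7, 0, 1.5]
    - [0.7, -0.2, 3.0]
    - [0.7, -0.3, 4.5]
    - [0.7, -0.6, 6.0]
    - [0.7, -0.9, 7.4]
    - [0.7, -1.3, 8.9]
  hand: [0, 0, 0, 0, 0, 0, 0]

```text
t: 3.9
position: [476.4, 241.1, 76.4]
ee_rot: [0.551, -0.443, 0.552, 0.443]
ft_force: [-3.4, 0.3, 7.3]
width: 0.5
```

Emit:
apply_moves:
  twist:
    - [0.05, 0, 0]
    - [0.1, 0, 0]
    - [0.15, 0, 0]
    - [0.2, 0, 0]
    - [0.25, 0, 0]
    - [0.3, 0, 0]
    - [0.3, 0, 0]
    - [0.3, 0, 0]
  offset:
    - [0, 0, 1.5]
    - [0, -0.2, 3.0]
    - [0, -0.3, 4.5]
    - [0, -0.6, 6.0]
    - [0, -0.9, 7.4]
    - [0, -1.3, 8.9]
    - [0, -1.3, 8.9]
    - [0, -1.3, 8.9]
  hand: [0, 0, 0, 0, 0, 0, 0, 0]

```text
t: 4.7
position: [479.1, 250.3, 76.3]
ee_rot: [0.61, -0.355, 0.611, 0.357]
ft_force: [-4.7, 3.3, 7.5]
width: 0.2
```

```bash
python3 - <<'E'
from h import *
import pickle
im=wsnap('w2'); pickle.dump(im,open('w2.pkl','wb'))
cv2.imwrite('pics/w2b.png',cv2.resize(cv2.imread('pics/w2.png'),(800,600),interpolation=cv2.INTER_CUBIC))
s,M,p=pose(); print(p,M.round(3),s['t'],s['ft_force'],s['torque'])
E
```

```text
[479.06361162 250.32722889  76.308723  ] [[-0.002 -0.87   0.492]
 [ 0.001  0.492  0.87 ]
 [-1.     0.002  0.   ]] 4.75 [-4.48006546  3.83906784  7.10626018] [0.58603194 0.99965588 0.08393011]
```

View pics/w2b.png

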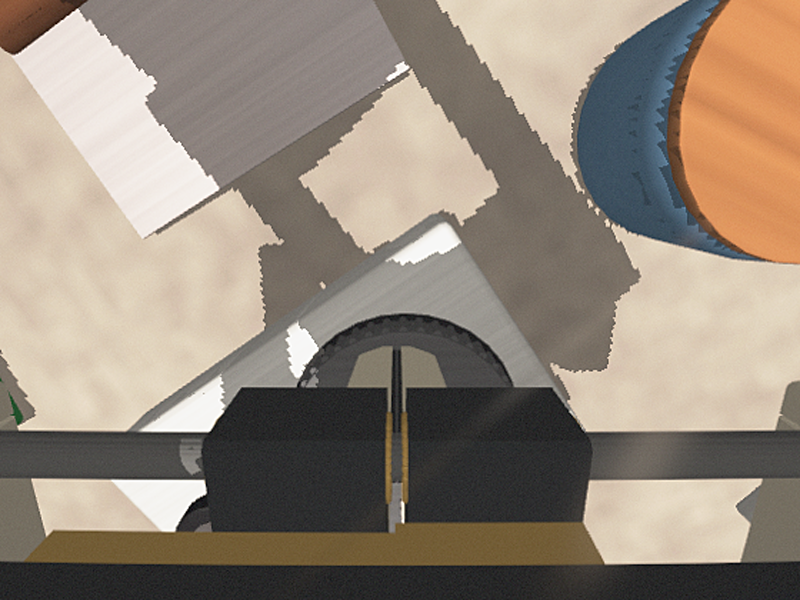

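The wheel has been turned by the planned 0.6 rad with about 7 N on it. The finger and gripper body hide the line in this view, so I lift straight up and look again.

Emit:
apply_moves:
  twist:
    - [0, 0, 0]
    - [0, 0, 0]
    - [0, 0, 0]
    - [-0.05, 0, 0]
    - [-0.18, 0, 0]
    - [-0.3, 0, 0]
    - [-0.42, 0, 0]
    - [-0.54, 0, 0]
    - [-0.6, 0, 0]
    - [-0.6, 0, 0]
  offset:
    - [-3, 0, 0]
    - [-10, 0, 0]
    - [-35, 0, 0]
    - [-70, 0, -10]
    - [-105, 0, -30]
    - [-130, 0, -50]
    - [-140, 0, -70]
    - [-143, 10, -80]
    - [-143, 10, -80]
    - [-143, 10, -80]
  hand: [0, 0, 0, 0, 0, 0, 0, 0, 0, 0]

```text
t: 5.75
position: [432.4, 184.3, 219.6]
ee_rot: [-0.479, 0.521, -0.478, -0.52]
ft_force: [-0.0, 0.1, -0.5]
width: 0.2
```

```bash
python3 - <<'E'
from h import *
import pickle
im=wsnap('w3'); pickle.dump(im,open('w3.pkl','wb'))
cv2.imwrite('pics/w3b.png',cv2.resize(cv2.imread('pics/w3.png'),(800,600),interpolation=cv2.INTER_CUBIC))
s,M,p=pose(); print(p,M.round(3),s['t'],s['ft_force'],s['torque'])
E
```

```text
[432.49603004 184.51929411 219.30327165] [[ 0.001 -0.997 -0.083]
 [-0.    -0.083  0.997]
 [-1.    -0.001 -0.   ]] 5.8 [ 0.25551659  0.12234687 -0.51190132] [0.03497205 0.01837637 0.01042537]
```

View pics/w3b.png

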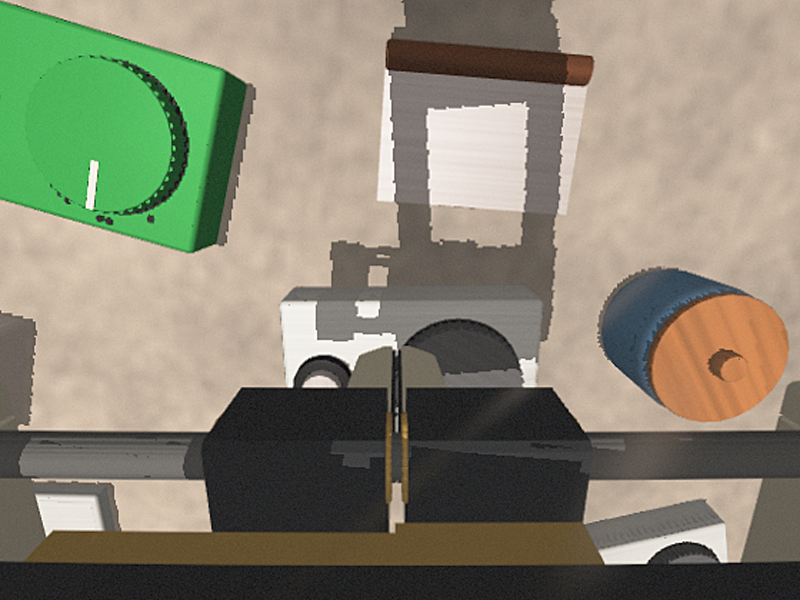

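The gripper hides the line here: I moved towards the robot instead of away. I'll move forward past the wheel.

Emit:
apply_moves:
  twist:
    - [0, 0, 0]
    - [0, 0, 0]
    - [0, 0, 0]
    - [0, 0, 0]
    - [0, 0, 0]
    - [0, 0, 0]
  offset:
    - [0, -30, -17]
    - [0, -65, -38]
    - [0, -95, -56]
    - [0, -103, -59]
    - [0, -103, -59]
    - [0, -103, -59]
  hand: [0, 0, 0, 0, 0, 0]

```text
t: 6.4
position: [539.0, 135.1, 218.4]
ee_rot: [0.478, -0.52, 0.479, 0.521]
ft_force: [-0.3, -0.1, -0.2]
width: 0.5
```

```bash
python3 - <<'E'
from h import *
import pickle
im=wsnap('w4'); pickle.dump(im,open('w4.pkl','wb'))
cv2.imwrite('pics/w4b.png',cv2.resize(cv2.imread('pics/w4.png'),(800,600),interpolation=cv2.INTER_CUBIC))
s,M,p=pose(); print(p,M.round(3),s['t'],s['ft_force'],s['torque'])
E
```

```text
[538.77735859 135.38512534 218.67884732] [[-0.001 -0.996 -0.085]
 [ 0.    -0.085  0.996]
 [-1.     0.001  0.   ]] 6.45 [-0.04727782  0.01996948  1.13744431] [ 0.01741366 -0.00572195  0.02567508]
```

View pics/w4b.png

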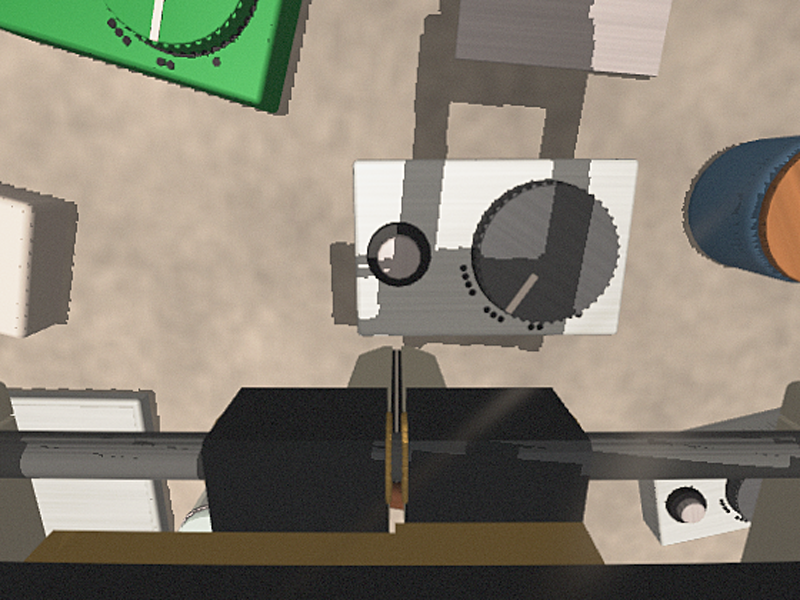

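The line runs from (536,276) to (509,312), towards the three dots near (494,314). The button cap is at (401,257). I'll compute the wheel angle and the button position.

```bash
python3 - <<'E'
from h import *
import pickle
im=pickle.load(open('w4.pkl','rb')); k=.7
P=lambda x,y,z:at(im,(x*k,y*k),z)
a,b=P(536,276,68),P(509,312,68); d=b-a
print(a,b,'line world',np.arctan2(d[1],d[0]),'dial',.085-np.arctan2(d[1],d[0]))
L,R_,T,B=P(473,253,68),P(619,253,68),P(546,180,68),P(546,325,68)
c=P(546,253,68); print('wheel',c, 'dial2',.085-np.arctan2(*(b-c)[[1,0]]),L,R_,T,B)
for z in (55,60,65,70): print(z,P(401,257,z).round(1))
s,M,p=pose()
for z in (60,65): print('d tool',(M.T@(P(401,257,z)-p)).round(1))
print('corners',P(354,160,50),P(637,160,50),P(359,334,50),P(616,334,50))
E
```

```text
[522.404867   229.85048834  68.        ] [549.80598634 215.09784801  68.        ] line world -0.4938902005480305 dial 0.5788902005480305
wheel [505.91323708 234.01995308  68.        ] dial2 0.4920248998849808 [510.22940882 184.23134833  68.        ] [501.53872096 284.09748681  68.        ] [458.12255422 225.79290989  68.        ] [557.15310054 242.9483266   68.        ]
55 [519.4 135.8  55. ]
60 [518.6 135.7  60. ]
65 [517.7 135.6  65. ]
70 [516.8 135.5  70. ]
d tool [158.7  19.9   2. ]
d tool [153.7  20.8   1.9]
corners [455.99143297  97.89413089  50.        ] [438.88624854 292.09707653  50.        ] [581.83394609 109.40329888  50.        ] [565.2217525 304.3937908  50.       ]
```

The dial reads 0.58 (target 0.6, home to about 0.02), so the wheel has clicked in at three dots. Next is the button.

Emit:
apply_moves:
  twist:
    - [0, 0, 0]
    - [0, 0, 0]
    - [0, 0, 0]
    - [0, 0, 0]
    - [0, 0, 0]
    - [0, 0, 0]
    - [0, 0, 0]
    - [0, 0, 0]
  offset:
    - [5, 10, 0]
    - [35, 21, 0.5]
    - [70, 22, 0.5]
    - [100, 22, 0.5]
    - [120, 22, 0.5]
    - [130, 22, 0.5]
    - [132, 22, 0.5]
    - [132, 22, 0.5]
  hand: [0, 0, 0, 0, 0, 0, 0, 0]

```text
t: 7.25
position: [518.1, 133.7, 87.7]
ee_rot: [-0.478, 0.521, -0.478, -0.521]
ft_force: [0.1, 0.1, -0.4]
width: 1.0
```

Emit:
apply_moves:
  twist:
    - [0, 0, 0]
    - [0, 0, 0]
    - [0, 0, 0]
    - [0, 0, 0]
    - [0, 0, 0]
    - [0, 0, 0]
  offset:
    - [2, 0, 0]
    - [4, 0, 0]
    - [6, 0, 0]
    - [8, 0, 0]
    - [8, 0, 0]
    - [8, 0, 0]
  hand: [0, 0, 0, 0, 0, 0]

```text
t: 7.85
position: [518.6, 133.4, 79.4]
ee_rot: [-0.479, 0.521, -0.478, -0.52]
ft_force: [0.9, 0.5, 3.9]
width: 0.3
```

Emit:
apply_moves:
  twist:
    - [0, 0, 0]
    - [0, 0, 0]
    - [0, 0, 0]
  offset:
    - [1, 0, 0]
    - [2, 0, 0]
    - [2, 0, 0]
  hand: [0, 0, 0]

```text
t: 8.15
position: [518.6, 133.4, 77.3]
ee_rot: [-0.479, 0.521, -0.478, -0.52]
ft_force: [1.7, 0.5, 4.8]
width: 0.3
```

Emit:
apply_moves:
  twist:
    - [0, 0, 0]
    - [0, 0, 0]
    - [0, 0, 0]
  offset:
    - [1, 0, 0]
    - [2, 0, 0]
    - [2, 0, 0]
  hand: [0, 0, 0]

```text
t: 8.45
position: [518.7, 133.4, 77.0]
ee_rot: [-0.479, 0.522, -0.478, -0.52]
ft_force: [-2.1, 0.2, 18.0]
width: 0.9
```

Force rose along the spring to about 5 N and then jumped to 18 N with no more travel, so the button has bottomed. I'll release and check.

Emit:
apply_moves:
  twist:
    - [0, 0, 0]
    - [0, 0, 0]
    - [0, 0, 0]
    - [0, 0, 0]
    - [0, 0, 0]
    - [0, 0, 0]
    - [0, 0, 0]
    - [0, 0, 0]
    - [0, 0, 0]
    - [0, 0, 0]
  offset:
    - [0.5, 0, 0]
    - [0, 0, 0]
    - [-5, 0, 0]
    - [-12, 0, 0]
    - [-35, 0, 0]
    - [-75, 0, 0]
    - [-115, -5, 0]
    - [-140, -15, 0]
    - [-143, -22, 0]
    - [-143, -22, 0]
  hand: [0, 0, 0, 0, 0, 0, 0, 0, 0, 0]

```text
t: 9.45
position: [540.1, 135.1, 217.4]
ee_rot: [0.478, -0.521, 0.478, 0.521]
ft_force: [-0.5, 0.4, -0.7]
width: 0.5
```

```bash
python3 - <<'E'
from h import *
im=wsnap('w5'); top=snap('top','top5')
s,M,p=pose(); print(p,s['t'],s['ft_force'])
a=cv2.imread('pics/w5.png')[80:260,230:460]; b=cv2.imread('pics/w4.png')[80:260,230:460]
t=cv2.resize(top['color'][:,:,::-1],(400,300))
c=np.zeros((600,800,3),np.uint8)
c[:300,:383]=cv2.resize(b,(383,300)); c[:300,400:783]=cv2.resize(a,(383,300)); c[300:,200:600]=t
cv2.imwrite('pics/fin.png',c)
E
```

```text
[538.33234137 135.08080456 215.65189963] 9.55 [ 0.28445435  0.05821962 -1.23730662]
```

View pics/fin.png

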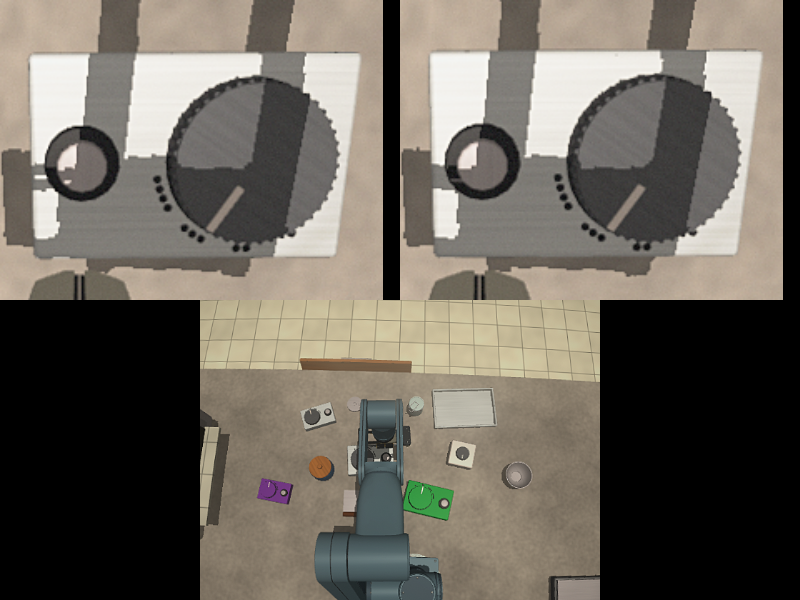

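The left (before) and right (after) crops agree: the line stays at three dots, the button is back up, and the top view shows nothing else moved. Handing in.

```bash
python3 -c "
from plant import r
print(r.job_done())"
```

```text
the job is handed in; nothing more can be done
None
```

I turned the thermostat wheel up one setting, from two dots to three, then pressed the start button fully down and let it back up. The job is handed in; no verdict came back. It took about 10 s of the 38 s allowed.

- **Wheel:** With the closed fingertips pressing at about 5–7.5 N, 30 mm off the axis, I turned it 0.6 rad clockwise and lifted off. The wrist picture then gave 0.58 rad from the line's direction, against a target of 0.6. A cruder estimate, using the wheel's centre, gave 0.49. Since the released wheel pulls itself to the nearest mark, both mean three dots.
- **Start button:** Force rose to about 5 N along its spring, then jumped to 18 N with almost no further travel, so it had bottomed. One disagreement: the force put the button's top near 72 mm above the counter, while the pictures suggested about 65 mm.
- **Afterwards:** The button looked fully up and the wheel's line had not moved. I saw no change in the rest of the counter, though the arm hid part of it in the top view. The arm was clear, with about 1 N on the wrist sensor, which is its noise level.

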